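# Wedge a row of hard drives tight in their transit caddy

## Task

Four hard drives stand loose in the transit caddy. Pick up the orange wedge lying on the bench, stand it tip down in the gap between the sloping end wall and the first drive, sloping face to the sloping wall, and let go so that it settles by itself. Then take it again and drive it firmly down until the drives are packed hard against the far stop and it goes no further; leave it locked there, without crushing the drives, and do not disturb the other things on the bench.

Things in the scene. Friction and masses are not known exactly. Their poses are not given: they have to be found in the camera images.
- caddy: open aluminium transit caddy fixed on the bench, 232 (x) x 178 (y) x 105 mm high. Origin: on its underside, z up; the row of drives runs along x. Its slick floor is 10 mm above the bench. At the -x end, nearest the robot, stands a grey sloping end wall; at the +x end a stop with a rubber buffer, its face near x = +80 mm (adjustable: within 2 mm), giving 1 mm per 25 N. Side rails 48 mm high flank the drives.
- wall_foot (a point): foot of the sloping wall's inner face, mid-width, on the caddy's floor; axes as the caddy's. From here the face leans outward, 1 mm toward -x for every 5 mm up, to its upper edge 102 mm above the bench. Wall 130 mm wide (y) and 12 mm thick, with low ribs behind it that reach 69 mm toward -x.
- gap_mouth (a point): point in the gap between sloping wall and first drive, mid-width, 108 mm above the bench; the gap runs along the caddy's y. At the wall's upper edge the gap is 19 to 24 mm wide in x while the drives are loose; it narrows downward by 1 mm every 5 mm and gets about 4 mm wider as the drives are pushed together.
- wedge_head (a point): centre of the wedge's black ribbed head, a block 37 (x) x 60 (y) x 38 (z) mm, grippable across its 60 or 38 mm. Axes as the wedge's. At first its centre is 19 mm above the bench, the head nearer the robot than the tip.
- wedge: orange wedge with black head, 132 mm long, about 0.2 kg; origin mid-length on its flat face; x from tip to head along the flat face, y across, z from flat to sloping face. Slick blade 95 long, 60 wide, 13 mm thick at the tip, 1 mm more every 5 mm, 32 at the head; head flush with the flat face. It lies on the flat face; in use x points up and z to the caddy's -x, flat face on the first drive.
- wedge_tip (a point): middle of the tip edge, from wedge_head 113.5 mm along the wedge's -x and 12.5 mm along its -z. Let go in the gap, the wedge holds there by itself. Driven, it moves down the sloping wall, 1 mm toward the stop per 5 mm down: light resistance for some 5 to 20 mm while the drives close up, then a steep rise over about 5 mm, before the tip reaches the floor. Pressed down with 18 to 25 N it locks and stays.
- drive_1_centre (a point): hard drive, 102 x 147 x 25.5 mm, 0.45 kg, standing on its long edge in the caddy, its top 112 mm above the bench; this point is its centre; its z axis is its thickness, pointing along the row toward the stop. First drive, next to the gap
- drive_1: the first drive as a body; origin at the middle of the 102 x 147 mm face that looks at the gap, axes as above
- drive_2_centre (a point): hard drive, 102 x 147 x 25.5 mm, 0.45 kg, standing on its long edge in the caddy, its top 112 mm above the bench; this point is its centre; its z axis is its thickness, pointing along the row toward the stop
- drive_3_centre (a point): hard drive, 102 x 147 x 25.5 mm, 0.45 kg, standing on its long edge in the caddy, its top 112 mm above the bench; this point is its centre; its z axis is its thickness, pointing along the row toward the stop
- drive_4_centre (a point): hard drive, 102 x 147 x 25.5 mm, 0.45 kg, standing on its long edge in the caddy, its top 112 mm above the bench; this point is its centre; its z axis is its thickness, pointing along the row toward the stop. Last drive, next to the stop
- phone_green: phone with green frame lying on the bench between caddy and wedge, charging, 72 x 150 x 10 mm; leave alone
- thermal_pad_box: flat dark teal carton lying on the bench beyond the phone, 60 x 95 x 23 mm; leave alone
- red_box: small red and white carton, 62 x 110 x 43 mm; leave alone
Mind the look-alikes: they are no part of the job. Several things look just like the wedge: the one meant starts farthest to the robot's right.

How it is judged:
By the outcome, as a careful person would: the job done as asked, in the order asked, and still so for the second after the job is handed in, with the robot touching nothing.
It also fails if it takes over 48 s, if anything falls off the work surface, if the arm or the gripper's body presses on something with over 40 N, if the wrist force passes 120 N, or if a joint passes its speed limit or range.

## Robot

A 6-joint arm with a two-finger parallel gripper is mounted at the origin on a cart in front of the work surface, level with it; the furniture and walls round the work are solid. World frame = base frame: x ahead of the robot, y to its left, z up, the work surface at z = 0. Lengths are in m, angles in rad, forces in N, time in s.
With the tool pointing down it reaches from about 0.35 to 0.95 m from the base axis. Payload 17.4 kg.
Tool frame: the origin (TCP) lies at the very end of the fingers, on their centre line; the grasp point (between the pads) lies 19 mm behind it; z points along the fingers, y is the line along which they close (so a half turn about z gives the same grasp; the last joint's range is limited). The gripper opens to 93 mm and grips with 3 to 60 N. Pads are 15 mm wide; open, the fingers measure 128 mm over their backs; the gripper's body (75 mm by 188 mm) begins 65 mm behind the grasp point.
Start: joints at [1.3, 0.116, 1.442, -0, 1.584, -0.038], TCP at [0.156, 0.657, 0.219] pointing down, gripper open.
Joint ranges: [-2.83, 2.83], [-0.83, 2.19], [0.07, 2.5], [-1.14, 4.28], [0.01, 3], [-2.97, 2.97]. Speed limits (rad/s): [1.89, 1.89, 2.22, 3.14, 3.14, 3.14].

## Interface

Orientations are given as a 3x3 rotation matrix whose columns are the frame's x, y, z axes.
In Python, from workcell import sensors, read_camera, manip, spotter gives the robot as it stands.
- The arm moves only by the tool arm_command, never from a script. Its argument "increments" is a list of rows, each a list of 7 numbers: the opening, from -1 (shut) to 1 (fully open), then the shift along the tool's x, y, z as a fraction of full scale, then the turn, a rotation vector about the tool's x, y, z as a fraction of full scale. In form: [[jaw, dx, dy, dz, rx, ry, rz], ...]. A call has 1 to 20 rows; each row is the pose to reach, as a shift and turn from the pose commanded when the call began, along the tool's axes at that moment; what a row does not reach only later rows make up. Full scale, the value 1, is 1000 mm for a shift and 45 degrees for a turn. A row lasts 1/12 s, in which the tool goes at most 41.7 mm and 7.16 degrees, less where a joint would pass 70% of its speed; a pose out of reach is approached as far as the arm can. A call with a number of a shift or a turn outside -1 to 1 is refused whole. A call with a gripper value outside its range is refused whole. The fingers move at their own pace and stop on an object; "grip_force" is the grip in N (left out, the last holds). Time passes only in rows, so rows that repeat a pose let the fingers close. It gives the time, the measured TCP pose, the force, the opening and the grip force at its end, in the units of the state.
- sensors.read_state(): the state, without advancing time (a new reading comes with each control period).
- read_camera(name): name is "scene" or "top" or "wrist"; returns a dict with "image" (400x640x3 uint8, red, green, blue), "fovy" (degrees; the focal length in pixels is half the picture's height over the tangent of half this angle, whatever the lens; pixels are square), "cx", "cy" (the principal point, pixels), "dist_coeffs" ([k1, k2, p1, p2, k3] as OpenCV has them; the pictures are not rectified), "eye" and "rotation" of the camera in the world; the wrist camera has in their place "T_tool_cam" (4x4, takes a point from camera to tool coordinates, whose origin is the TCP and whose axes are the flange's). Camera axes: x right, y up, looking along -z (the intrinsics and any distortion apply to the point x, -y, -z); pixel columns grow to the right and rows downward; lengths in m; the calibration is good to about 2 mm. A picture is of the moment at which its call begins: read the wrist's pose just before it. There is no depth.
- manip.hand_in(): hands the job in; it is judged then, once.
Trained networks look in a picture, given as the dict that the camera call returned (one of the last four; its "shot" number tells which), for a name from the list of things; names that differ only in an ending like _2 or _b are one class to them, and where a whole thing is asked for, a point or a joint stands for the part that bears it (a point fixed in the world has none). Each returns a list of dicts, best first, with "p" (0 to 1); they miss things now and then, are a little off and sometimes report something else, mostly with a low value. They report only what shows in the picture. A call takes as long as a camera call. They do not tell look-alikes from the thing itself.
- spotter.cut_out(name, picture): "mask" (400x640 bool, what is visible of it) and "extent" ([left, top, right, bottom] as shares, 0 to 1, of the picture: columns of its width, rows of its height, round what is visible of it).
- spotter.landmark_of(name, picture): "at" ([column, row] as shares, 0 to 1, of the picture: columns of its width, rows of its height: a listed point, or the origin of a listed thing).
The state is a dict: "time": time; "qpos": joint angles; "qd": joint speeds; "effort": joint torques, N m; "tcp_pos": TCP position; "orientation": TCP orientation; "force": force on the tool from outside, world axes, zero at the start; "moment": the same for the moment, N m; "opening": finger opening in m; "finger_force": force on a finger pad.
Only numpy, scipy, OpenCV 4.12 (cv2) and the standard library are available. Lean on these libraries where they do the work, as an engineer would, in place of code of your own. Each camera call takes 0.05 s, during which the arm holds its last target. There are 200 camera calls.

## Working session

There is one attempt and no reset: what is moved stays moved. The work goes in short steps, Python scripts to look and compute and a tool call to move; the robot and the scene stay as the last step left them, time stands still between calls to the robot, and variables do not carry over. Pictures are saved under pics/ and viewed, at most 10 in all, crops included, and the job is handed in when it is done.

Besides the shell and the picture viewer there is one more tool, called after "Request:" as name(argument=value, ...) on one line, values as JSON. arm_command: Moves the arm, as the interface text tells. Its arguments: {"type":"object","properties":{"increments":{"type":"array"},"grip_force":{"type":"number"}},"required":["increments"]}

```bash
mkdir -p pics; cat > h.py <<'E'
import numpy as np, cv2
from workcell import sensors, read_camera, manip, spotter
def cam(name):
    s=sensors.read_state(); p=read_camera(name)
    if name=="wrist":
        T=np.eye(4); T[:3,:3]=s["orientation"]; T[:3,3]=s["tcp_pos"]
        C=T@np.array(p["T_tool_cam"]); p["eye"],p["rotation"]=C[:3,3],C[:3,:3]
    return p
def K(p):
    f=200/np.tan(np.radians(p["fovy"])/2); return np.array([[f,0,p["cx"]],[0,f,p["cy"]],[0,0,1]])
def ray(p,uv):
    u=cv2.undistortPoints(np.array([[uv]],float),K(p),np.array(p["dist_coeffs"],float))[0,0]
    return np.array(p["rotation"])@np.array([u[0],-u[1],-1.])
def onz(p,uv,z):
    d=ray(p,uv); e=np.array(p["eye"]); return e+d*(z-e[2])/d[2]
def proj(p,X):
    c=(np.atleast_2d(X)-np.array(p["eye"]))@np.array(p["rotation"]); c=c*[1,-1,-1]
    return cv2.projectPoints(c,np.zeros(3),np.zeros(3),K(p),np.array(p["dist_coeffs"],float))[0][:,0]
def tri(obs):
    A=np.zeros((3,3));b=np.zeros(3)
    for p,uv in obs:
        d=ray(p,uv);d/=np.linalg.norm(d);M=np.eye(3)-np.outer(d,d);A+=M;b+=M@np.array(p["eye"])
    return np.linalg.solve(A,b)
def lm(p,n):
    return [(round(r["p"],2),np.array(r["at"])*[640,400]) for r in spotter.landmark_of(n,p)]
def save(p,n): cv2.imwrite("pics/"+n,p["image"][:,:,::-1])
E
cat > a.py <<'E'
from h import *
np.set_printoptions(precision=3,suppress=True)
Z=dict(wedge_head=.019,wedge_tip=.0065,wedge=0,gap_mouth=.108,wall_foot=.01,drive_1_centre=.061,caddy=0,phone_green=.01,drive_1=.061)
ims=[]
for c in("top","scene"):
    p=cam(c); ims.append(p["image"]); print(c,p["eye"])
    for n,z in Z.items():
        print(n,[(a,u.round(0),onz(p,u,z)) for a,u in lm(p,n)[:6]])
    save(p,c+"0.png")
E
python3 a.py
```

```text
top [ 0.432 -0.032  1.204]
wedge_head [(0.65, array([386., 272.]), array([ 0.355, -0.207,  0.019])), (0.6, array([300., 272.]), array([0.355, 0.029, 0.019])), (0.55, array([452., 210.]), array([ 0.526, -0.393,  0.019]))]
wedge_tip [(0.8, array([464., 174.]), array([ 0.628, -0.434,  0.006])), (0.69, array([341., 264.]), array([ 0.376, -0.084,  0.006])), (0.61, array([407., 236.]), array([ 0.454, -0.268,  0.006]))]
wedge [(0.95, array([457., 196.]), array([ 0.566, -0.415,  0.   ])), (0.93, array([397., 258.]), array([ 0.391, -0.241,  0.   ])), (0.59, array([318., 264.]), array([ 0.378, -0.018,  0.   ]))]
gap_mouth [(0.74, array([197., 246.]), array([0.428, 0.29 , 0.108])), (0.69, array([303., 184.]), array([0.587, 0.017, 0.108]))]
wall_foot [(0.58, array([305., 187.]), array([0.593, 0.016, 0.01 ]))]
drive_1_centre [(0.95, array([303., 177.]), array([0.613, 0.021, 0.061]))]
caddy [(0.64, array([307., 178.]), array([0.62 , 0.012, 0.   ]))]
phone_green [(0.71, array([385., 191.]), array([ 0.58, -0.21,  0.01])), (0.21, array([304., 186.]), array([0.595, 0.018, 0.01 ]))]
drive_1 [(0.61, arr
[... 390 characters left out ...]
.276,  0.007])), (0.81, array([479., 267.]), array([ 0.63 , -0.433,  0.007])), (0.6, array([301., 275.]), array([ 0.384, -0.085,  0.006]))]
wedge [(0.89, array([458., 285.]), array([ 0.556, -0.407, -0.   ])), (0.89, array([278., 273.]), array([ 0.366, -0.031,  0.   ])), (0.67, array([364., 297.]), array([ 0.41 , -0.239,  0.   ]))]
gap_mouth [(0.9, array([310., 183.]), array([0.586, 0.019, 0.108]))]
wall_foot []
drive_1_centre [(0.59, array([316., 197.]), array([0.595, 0.007, 0.061]))]
caddy []
phone_green [(0.87, array([390., 244.]), array([ 0.584, -0.22 ,  0.01 ])), (0.45, array([191., 208.]), array([0.422, 0.31 , 0.01 ]))]
drive_1 [(0.76, array([317., 194.]), array([0.605, 0.011, 0.061]))]
```

```bash
python3 -c "
import cv2,numpy as np
a=cv2.imread('pics/top0.png');b=cv2.imread('pics/scene0.png')
cv2.imwrite('pics/both.png',cv2.resize(np.vstack([a,b]),(480,600),interpolation=cv2.INTER_AREA))"
```

```text
(no output)
```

View pics/both.png

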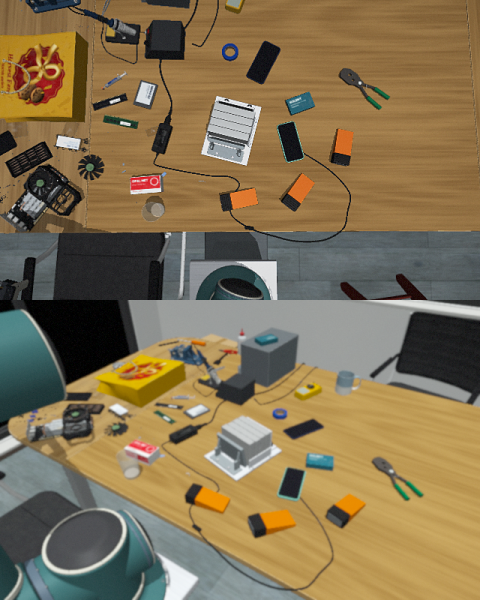

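Three wedges: the one meant is rightmost in the top view (head ≈(452,210), tip ≈(464,174)), i.e. head at ≈(0.52,-0.40), tip ≈(0.63,-0.43). The caddy is centred near (0.62,0.015) and slightly yawed; the other two wedges lie at y≈-0.24 and -0.02.

```bash
cat >> h.py <<'E'
import json,os
def log():
    s=sensors.read_state(); r=[list(map(float,s["qpos"])),list(map(float,s["tcp_pos"])),np.array(s["orientation"]).tolist()]
    open("log.jsonl","a").write(json.dumps(r)+"\n"); return s
E
python3 - <<'E'
from h import *
np.set_printoptions(precision=4,suppress=True)
s=log(); print(s)
# wanted: tcp above between caddy and robot, tool down
R=np.array(s["orientation"])
print(R.T@(np.array([.45,.0,.36])-s["tcp_pos"]))
p=read_camera("wrist");print(np.array(p["T_tool_cam"]),p["fovy"])
E
```

```text
{'time': 1.0, 'qpos': array([ 1.3002,  0.116 ,  1.4416,  0.    ,  1.584 , -0.0378]), 'qd': array([-0.0004,  0.0013,  0.0002,  0.0008, -0.0002,  0.0006]), 'effort': array([ -0.0038, -72.1028, -62.2777,   0.0779,   0.0176,   0.    ]), 'tcp_pos': array([0.1557, 0.6568, 0.2186]), 'orientation': array([[-0.973 ,  0.2307, -0.    ],
       [ 0.2307,  0.973 ,  0.    ],
       [ 0.    ,  0.    , -1.    ]]), 'force': array([-0.2773, -0.2929, -0.0178]), 'moment': array([ 0.0344, -0.0268, -0.0202]), 'finger_force': 0.0, 'opening': 0.09303128050436939}
[-0.4378 -0.5712 -0.1414]
[[ 0.0013  0.9621  0.2728  0.0755]
 [ 1.     -0.0007 -0.0023  0.0002]
 [-0.0021  0.2729 -0.9621 -0.1671]
 [ 0.      0.      0.      1.    ]] 71.39269869389314
```

Request:
arm_command(increments=[[1,-0.44,-0.57,-0.14,0,0,0],[1,-0.44,-0.57,-0.14,0,0,0],[1,-0.44,-0.57,-0.14,0,0,0],[1,-0.44,-0.57,-0.14,0,0,0],[1,-0.44,-0.57,-0.14,0,0,0],[1,-0.44,-0.57,-0.14,0,0,0],[1,-0.44,-0.57,-0.14,0,0,0],[1,-0.44,-0.57,-0.14,0,0,0],[1,-0.44,-0.57,-0.14,0,0,0],[1,-0.44,-0.57,-0.14,0,0,0],[1,-0.44,-0.57,-0.14,0,0,0],[1,-0.44,-0.57,-0.14,0,0,0],[1,-0.44,-0.57,-0.14,0,0,0],[1,-0.44,-0.57,-0.14,0,0,0],[1,-0.44,-0.57,-0.14,0,0,0],[1,-0.44,-0.57,-0.14,0,0,0],[1,-0.44,-0.57,-0.14,0,0,0],[1,-0.44,-0.57,-0.14,0,0,0],[1,-0.44,-0.57,-0.14,0,0,0],[1,-0.44,-0.57,-0.14,0,0,0]])

```text
time: 2.72
tcp_pos: [0.4526, -0.0003, 0.3586]
orientation: [[-0.972, 0.233, -0.0], [0.233, 0.972, 0.0], [0.0, 0.0, -1.0]]
force: [-0.1, -0.1, -0.5]
opening: 0.0931
finger_force: 0.0
```

```bash
cat > b.py <<'E'
from h import *
np.set_printoptions(precision=3,suppress=True)
s=log(); print(s["time"],s["qpos"],s["tcp_pos"])
Z=dict(gap_mouth=.108,wall_foot=.01,drive_1_centre=.061,drive_4_centre=.061,caddy=0,drive_1=.061)
p=cam("wrist"); save(p,"w1.png")
for n,z in Z.items(): print(n,[(a,u.round(0),onz(p,u,z)) for a,u in lm(p,n)[:6]])
E
python3 b.py
```

```text
2.7167 [-0.057 -0.37   1.659  0.     1.854 -1.392] [ 0.453 -0.     0.359]
gap_mouth [(0.63, array([348., 246.]), array([0.586, 0.02 , 0.108]))]
wall_foot [(0.97, array([341., 228.]), array([0.592, 0.014, 0.01 ])), (0.32, array([236., 308.]), array([ 0.724, -0.249,  0.01 ]))]
drive_1_centre [(0.79, array([345., 249.]), array([0.613, 0.014, 0.061]))]
drive_4_centre []
caddy [(0.63, array([336., 242.]), array([ 0.624, -0.002,  0.   ]))]
drive_1 [(0.87, array([346., 242.]), array([0.6  , 0.018, 0.061]))]
```

View pics/w1.png

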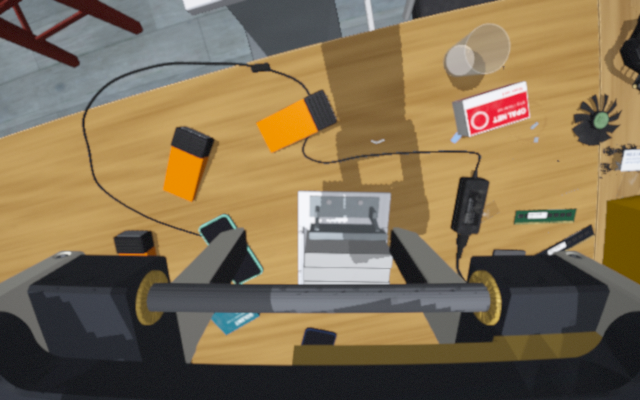

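The wrist view shows the caddy at cols 298-391, rows 190-285, its edges nearly upright in the picture, so its yaw is about the tool's (-13.5°). I enlarge it to measure the wall and gap edges.

```bash
python3 - <<'E'
import cv2,numpy as np
a=cv2.imread('pics/w1.png')[185:290,285:405];b=cv2.imread('pics/top0.png')[120:225,260:380-20]
f=lambda x,k:cv2.resize(x,None,fx=k,fy=k,interpolation=cv2.INTER_CUBIC)
A=f(a,5);B=f(b,2.5);C=np.zeros((A.shape[0]+0,B.shape[1],3),np.uint8);C[:B.shape[0]]=B
o=A.copy();cv2.imwrite('pics/c1.png',o);print(o.shape)
E
```

```text
(525, 600, 3)
```

View pics/c1.png

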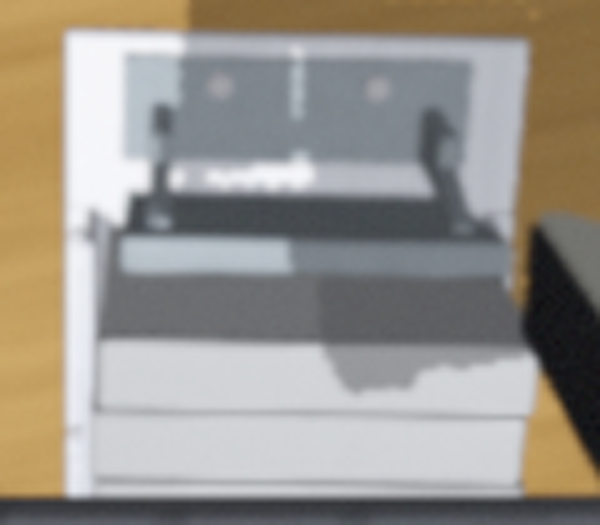

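Crop shows the wall's upper inner edge at crop (121,271)-(506,275), the first drive's front top edge at (100,340)-(533,345), and the plate's near edge at (66,30)-(528,40).

```bash
python3 - <<'E'
from h import *
np.set_printoptions(precision=4,suppress=True)
p=cam("wrist")
def L(a,b,z):
    P=[onz(p,np.array(q)/5+[285-.4,185-.4],z) for q in(a,b)]
    d=P[0]-P[1]; m=(P[0]+P[1])/2
    print(P[0],P[1],"mid",m,"len",np.linalg.norm(d),"yaw of x", np.degrees(np.arctan2(d[1],d[0]))); return m
L((66,30),(528,40),.008)
w=L((121,271),(506,275),.102); d=L((100,340),(533,345),.112); d2=L((97,411),(530,416),.112)
for y in (-13,-14):
    x=np.array([np.cos(np.radians(y)),np.sin(np.radians(y)),0]); print((d-w)@x,(d2-d)@x)
# top-cam wedge check
t=cam("top")
for n in("wedge_head","wedge_tip"): print(n,lm(t,n))
for r in spotter.cut_out("wedge",t):
    m=r["mask"]; ys,xs=np.nonzero(m)
    if xs.mean()>420: 
        rc=cv2.minAreaRect(np.c_[xs,ys].astype(np.float32)); bx=cv2.boxPoints(rc); print(r["p"],bx,[onz(t,q,.02) for q in bx])
E
```

```text
[ 0.4989 -0.048   0.008 ] [0.5435 0.1246 0.008 ] mid [0.5212 0.0383 0.008 ] len 0.17818606108202187 yaw of x -104.48025052620089
[ 0.5609 -0.0385  0.102 ] [0.5917 0.0855 0.102 ] mid [0.5763 0.0235 0.102 ] len 0.12779368367432853 yaw of x -103.97501355527193
[ 0.5789 -0.0497  0.112 ] [0.6137 0.0887 0.112 ] mid [0.5963 0.0195 0.112 ] len 0.14263897796405697 yaw of x -104.10237852471809
[ 0.6041 -0.057   0.112 ] [0.6395 0.0837 0.112 ] mid [0.6218 0.0134 0.112 ] len 0.1450375986160067 yaw of x -104.15628506184488
0.020367428788981342 0.026259086686252976
0.020354344240923417 0.026259544076223062
wedge_head [(0.7, array([385.472, 271.32 ])), (0.65, array([451.904, 214.   ])), (0.62, array([298.176, 271.   ]))]
wedge_tip [(0.87, array([410.112, 238.6  ])), (0.65, array([463.232, 173.2  ])), (0.18, array([303.872, 179.   ]))]
0.88 [[439.     217.    ]
 [448.2693 170.6539]
 [474.0385 175.8077]
 [464.7693 222.1539]] [array([ 0.5058, -0.3563,  0.02  ]), array([ 0.636 , -0.3865,  0.02  ]), array([ 0.621, -0.458,  0.02 ]), array([ 0.4911, -0.4271,  0.02  ])]
```

Request:
arm_command(increments=[[1,-0.137,-0.368,0.109,0,0,0],[1,-0.137,-0.368,0.109,0,0,0],[1,-0.137,-0.368,0.109,0,0,0],[1,-0.137,-0.368,0.109,0,0,0],[1,-0.137,-0.368,0.109,0,0,0],[1,-0.137,-0.368,0.109,0,0,0],[1,-0.137,-0.368,0.109,0,0,0],[1,-0.137,-0.368,0.109,0,0,0],[1,-0.137,-0.368,0.109,0,0,0],[1,-0.137,-0.368,0.109,0,0,0],[1,-0.137,-0.368,0.109,0,0,0],[1,-0.137,-0.368,0.109,0,0,0]])

```text
time: 4.32
tcp_pos: [0.5004, -0.3901, 0.2482]
orientation: [[-0.973, 0.233, -0.002], [0.233, 0.973, 0.002], [0.002, 0.001, -1.0]]
force: [-0.5, 0.5, 0.4]
opening: 0.0929
finger_force: 0.0
```

```bash
python3 - <<'E'
from h import *
np.set_printoptions(precision=4,suppress=True)
s=log(); print(s["time"],s["qpos"],s["tcp_pos"])
p=cam("wrist"); save(p,"w2.png")
for n,z in dict(wedge_head=.019,wedge_tip=.0065,wedge=0).items(): print(n,[(a,u,onz(p,u,z)) for a,u in lm(p,n)])
for r in spotter.cut_out("wedge",p):
    ys,xs=np.nonzero(r["mask"]); print(r["p"],xs.min(),xs.max(),ys.min(),ys.max(),r["mask"].sum(),cv2.boxPoints(cv2.minAreaRect(np.c_[xs,ys].astype(np.float32))))
E
```

```text
4.3167 [-0.7024  0.0236  1.4914  0.0001  1.6291 -2.0384] [ 0.5004 -0.3901  0.2482]
wedge_head [(0.91, array([427.584,  40.2  ]), array([ 0.3614, -0.2088,  0.019 ])), (0.69, array([596.928,   4.   ]), array([0.3611, 0.0268, 0.019 ])), (0.62, array([314.176, 188.92 ]), array([ 0.5214, -0.3995,  0.019 ]))]
wedge_tip [(0.94, array([315.008, 255.2  ]), array([ 0.6323, -0.425 ,  0.0065])), (0.93, array([518.272,  45.4  ]), array([ 0.3915, -0.0797,  0.0065])), (0.57, array([380.416, 120.8  ]), array([ 0.4491, -0.2851,  0.0065])), (0.18, array([618.496, 178.6  ]), array([0.62  , 0.0774, 0.0065]))]
wedge [(0.97, array([405.376,  82.2  ]), array([ 0.4054, -0.2398,  0.    ])), (0.73, array([317.504, 216.   ]), array([ 0.57 , -0.406,  0.   ])), (0.57, array([554.112,  23.12 ]), array([ 0.3719, -0.0205,  0.    ]))]
0.96 368 457 15 131 5216 [[362.0996 111.7189]
 [414.4573  11.7634]
 [459.1477  35.1726]
 [406.79   135.1281]]
0.83 294 336 173 256 3306 [[294. 173.]
 [336. 173.]
 [336. 256.]
 [294. 256.]]
0.56 507 625 0 64 4717 [[500.1831  21.5343]
 [611.6907 -24.8066]
 [630.1553  19.6238]
 [518.6476  65.9646]]
```

View pics/w2.png

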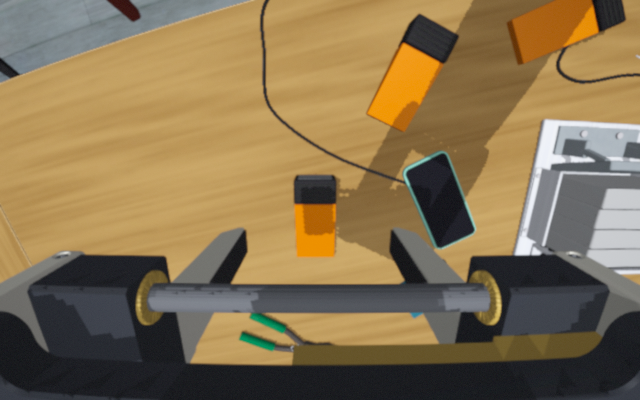

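The target wedge stands upright in the wrist picture at cols 294-336, head rows 175-204, tip row 256, thus aligned with the tool; the other two wedges are to the upper right.

```bash
python3 - <<'E'
from h import *
np.set_printoptions(precision=4,suppress=True)
p=cam("wrist");s=sensors.read_state();R=np.array(s["orientation"])
for u,z in [((294,176),.038),((336,176),.038),((294.5,204),.038),((336.5,204),.038),((297,256),.013),((336,256),.013)]:
    X=onz(p,u,z); print(X,"tool",R.T@(X-s["tcp_pos"]))
g=(.4,.0,.1)
# target 45deg pose: tool z fwd-down
E
```

```text
[ 0.4945 -0.4198  0.038 ] tool [-0.0006 -0.0322  0.2126]
[ 0.5078 -0.363   0.038 ] tool [-0.0006  0.0261  0.2126]
[ 0.534  -0.4293  0.038 ] tool [-0.0413 -0.0324  0.2127]
[ 0.5477 -0.3709  0.038 ] tool [-0.0412  0.0276  0.2127]
[ 0.6268 -0.4513  0.013 ] tool [-0.1366 -0.0325  0.2378]
[ 0.6412 -0.3901  0.013 ] tool [-0.1366  0.0303  0.2378]
```

Request:
arm_command(increments=[[1,-0.034,-0.002,0.155,0,-1,0],[1,-0.034,-0.002,0.155,0,-1,0],[1,-0.034,-0.002,0.155,0,-1,0],[1,-0.034,-0.002,0.155,0,-1,0],[1,-0.034,-0.002,0.155,0,-1,0],[1,-0.034,-0.002,0.155,0,-1,0],[1,-0.034,-0.002,0.155,0,-1,0],[1,-0.034,-0.002,0.155,0,-1,0],[1,-0.034,-0.002,0.155,0,-1,0]])

```text
time: 5.37
tcp_pos: [0.5333, -0.3986, 0.0953]
orientation: [[-0.689, 0.231, 0.687], [0.163, 0.973, -0.163], [-0.707, -0.0, -0.708]]
force: [0.4, -0.8, 0.1]
opening: 0.0929
finger_force: 0.0
```

```bash
python3 - <<'E'
from h import *
np.set_printoptions(precision=4,suppress=True)
s=log(); R=np.array(s["orientation"]); print(s["time"],s["qpos"],s["tcp_pos"],R)
p=cam("wrist"); save(p,"w3.png"); t=cam("scene"); save(t,"s3.png")
g=s["tcp_pos"]-R[:,2]*.019; print("grasp",g)
print([(a,u) for a,u in lm(p,"wedge_head")])
E
python3 -c "
import cv2,numpy as np
a=cv2.imread('pics/w3.png');b=cv2.imread('pics/s3.png')[180:380,300:620]
cv2.imwrite('pics/m3.png',np.hstack([cv2.resize(a,(400,250)),cv2.resize(b,(400,250))]))"
```

```text
5.3667 [-0.8741 -0.1803  2.0857  0.7192  0.6963 -2.6487] [ 0.5333 -0.3986  0.0953] [[-0.6887  0.2306  0.6874]
 [ 0.163   0.9731 -0.1631]
 [-0.7065 -0.0003 -0.7077]]
grasp [ 0.5203 -0.3955  0.1087]
[(0.66, array([311.68, 138.68]))]
```

View pics/m3.png

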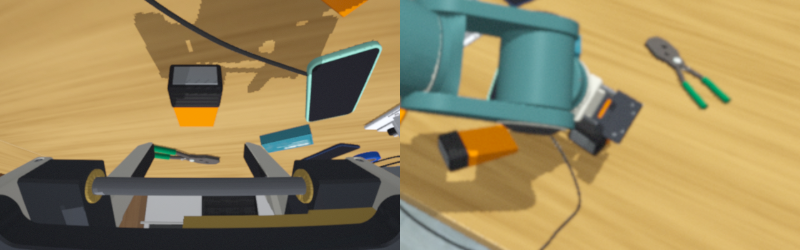

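The wedge head is centred ahead of the fingers, clear all round (left half of the picture, ≈(195,88)). One lateral check, then down.

```bash
python3 - <<'E'
from h import *
np.set_printoptions(precision=4,suppress=True)
p=cam("wrist");s=sensors.read_state();R=np.array(s["orientation"]);g=s["tcp_pos"]-R[:,2]*.019
for n,z in(("wedge_head",.019),("wedge",0)):
  for a,u in lm(p,n):
    X=onz(p,u,z); print(n,a,u,X,"rel tcp in tool y",(R.T@(X-s["tcp_pos"]))[1], "fwd",(X-g)@np.array([.973,-.231,0]))
for r in spotter.cut_out("wedge",p):
    m=r["mask"];ys,xs=np.nonzero(m);print(r["p"],xs.min(),xs.max(),ys.min(),ys.max())
    for row in(110,120,150,185):
        c=np.nonzero(m[row])[0]
        if len(c): print(row,c.min(),c.max())
print(p["cx"],p["cy"])
E
```

```text
wedge_head 0.66 [311.616 137.2  ] [ 0.5231 -0.4006  0.019 ] rel tcp in tool y -0.004194903831533585 fwd 0.0030213151999855573
wedge 0.56 [314.88 155.4 ] [ 0.5689 -0.4094  0.    ] rel tcp in tool y -0.0022098386819656758 fwd 0.04957701207552559
0.7 519 586 0 24
0.58 268 355 101 200
110 272 353
120 270 354
150 270 353
185 284 346
318.0247078755487 197.923510500836
```

Request:
arm_command(increments=[[1,0.058,-0.004,0.058,0,0,0],[1,0.058,-0.004,0.058,0,0,0],[1,0.058,-0.004,0.058,0,0,0],[1,0.058,-0.004,0.058,0,0,0],[-1,0.058,-0.004,0.058,0,0,0],[-1,0.058,-0.004,0.058,0,0,0],[-1,0.058,-0.004,0.058,0,0,0],[-1,0.058,-0.004,0.058,0,0,0],[-1,0.058,-0.004,0.058,0,0,0],[-1,0.058,-0.004,0.058,0,0,0]], grip_force=50)

```text
time: 6.55
tcp_pos: [0.5326, -0.4028, 0.0132]
orientation: [[-0.688, 0.231, 0.688], [0.163, 0.973, -0.163], [-0.708, -0.0, -0.707]]
force: [-2.5, 1.6, 4.5]
opening: 0.0599
finger_force: 50.0
```

```bash
cat >> h.py <<'E'
from scipy.spatial.transform import Rotation as Ro
CX=np.array([np.cos(np.radians(-14.1)),np.sin(np.radians(-14.1)),0]);ZZ=np.array([0,0,1.]);CY=np.cross(ZZ,CX)
RWF=np.c_[ZZ,CY,-CX]
D=np.array([.5963,.0195,0])
def inc(Pt,Rt=None):
    s=sensors.read_state();R=np.array(s["orientation"])
    d=R.T@(Pt-s["tcp_pos"]); r=np.zeros(3) if Rt is None else Ro.from_matrix(R.T@Rt).as_rotvec()/np.radians(45)
    return d,r
E
python3 - <<'E'
from h import *
np.set_printoptions(precision=4,suppress=True)
s=log();R=np.array(s["orientation"]);print(s["qpos"])
x=np.array([-R[0,1]*0-.973,.231,0]);x/=np.linalg.norm(x);Rwi=np.c_[x,np.cross(ZZ,x),ZZ]
Rtw=R.T@Rwi; 
hc=np.array([.5213,-.3990,.019]) ; hc=hc+R[:,1]*((s["tcp_pos"]-hc)@R[:,1])
ht=R.T@(hc-s["tcp_pos"]); print("head in tool",ht)
np.savez("grasp.npz",Rtw=Rtw,ht=ht)
Rf=RWF@Rtw.T; print(Rf); H=D-.021*CX; H[2]=.31
Pt=H-Rf@ht; print("final tcp",Pt,"inc from now",inc(Pt))
E
```

```text
[-0.8812 -0.0559  2.1284  0.8867  0.5838 -2.8596]
head in tool [ 0.0043 -0.     -0.0125]
[[ 0.6863 -0.2433  0.6854]
 [-0.1719 -0.97   -0.1722]
 [ 0.7067  0.0004 -0.7075]]
final tcp [0.5815 0.0232 0.2981] inc from now (array([-0.1659,  0.4257, -0.2373]), array([0., 0., 0.]))
```

Request:
arm_command(increments=[[-1,-0.15,0,-0.15,0,0,0],[-1,-0.15,0,-0.15,0,0,0],[-1,-0.15,0,-0.15,0,0,0],[-1,-0.15,0,-0.15,0,0,0.2],[-1,-0.18,0.1,-0.21,0,0,0.4],[-1,-0.18,0.1,-0.21,0,0,0.6],[-1,-0.18,0.15,-0.21,0,0,0.8],[-1,-0.18,0.2,-0.21,0,0,1],[-1,-0.18,0.2,-0.21,0,0,1],[-1,-0.18,0.2,-0.21,0,0,1],[-1,-0.18,0.2,-0.21,0,0,1]])

```text
time: 7.47
tcp_pos: [0.5572, -0.2044, 0.2875]
orientation: [[-0.323, 0.651, 0.687], [0.804, 0.572, -0.164], [-0.499, 0.5, -0.708]]
force: [0.4, -0.3, -1.8]
opening: 0.0597
finger_force: 50.0
```

```bash
cat > g.py <<'E'
from h import *
np.set_printoptions(precision=4,suppress=True)
s=log();G=np.load("grasp.npz");Rf=RWF@G["Rtw"].T; H=D-.021*CX; H[2]=.31
print(s["time"],s["qpos"],s["opening"]);print(inc(H-Rf@G["ht"],Rf))
E
python3 g.py
```

```text
7.4667 [-0.4842 -0.5589  2.0406  0.2248  0.9036 -1.1046] 0.059739680639455846
(array([ 0.1698,  0.1513, -0.028 ]), array([-0.0058, -0.013 ,  3.0099]))
```

Request:
arm_command(increments=[[-1,0.17,0.151,-0.028,0,0,0.3],[-1,0.17,0.151,-0.028,0,0,0.6],[-1,0.17,0.151,-0.028,0,0,1],[-1,0.17,0.151,-0.028,0,0,1],[-1,0.17,0.151,-0.028,0,0,1],[-1,0.17,0.151,-0.028,0,0,1],[-1,0.17,0.151,-0.028,0,0,1]])

```text
time: 8.05
tcp_pos: [0.5783, -0.0027, 0.2954]
orientation: [[0.103, 0.721, 0.685], [0.987, 0.013, -0.162], [-0.126, 0.693, -0.71]]
force: [0.7, -0.4, -2.0]
opening: 0.0598
finger_force: 50.0
```

Request:
arm_command(increments=[[-1,0,0,0,0,0,0.3],[-1,0,0,0,0,0,0.6],[-1,0,0,0,0,0,1],[-1,0,0,0,0,0,1],[-1,0,0,0,0,0,1],[-1,0,0,0,0,0,1],[-1,0,0,0,0,0,1]])

```text
time: 8.63
tcp_pos: [0.5785, -0.0041, 0.295]
orientation: [[0.585, 0.436, 0.685], [0.705, -0.691, -0.162], [0.402, 0.577, -0.711]]
force: [-0.1, -0.3, -2.3]
opening: 0.0596
finger_force: 50.0
```

Request:
arm_command(increments=[[-1,0,0,0,0,0,0.3],[-1,0,0,0,0,0,0.6],[-1,0,0,0,0,0,1],[-1,0,0,0,0,0,1],[-1,0,0,0,0,0,1],[-1,0,0,0,0,0,1],[-1,0,0,0,0,0,1]])

```text
time: 9.22
tcp_pos: [0.5785, -0.0041, 0.295]
orientation: [[0.721, -0.105, 0.685], [0.01, -0.987, -0.162], [0.693, 0.124, -0.711]]
force: [0.1, 0.1, -1.5]
opening: 0.0598
finger_force: 50.0
```

```bash
python3 g.py; python3 - <<'E'
from h import *
np.set_printoptions(precision=4,suppress=True)
ps=[]
for c in("wrist","scene","top"):
    p=cam(c);save(p,c+"4.png");ps.append(p)
    for n in("wedge_tip","wedge_head","gap_mouth"): print(c,n,lm(p,n))
a,b,t=[p["image"][:,:,::-1] for p in ps]
cv2.imwrite("pics/m4.png",np.hstack([cv2.resize(a,(400,250)),cv2.resize(b[60:310,200:600],(400,250))]))
E
```

```text
9.2167 [ 0.052  -0.5806  2.0402 -0.2475  0.9371  1.7477] 0.059762962426137586
(array([ 0.0047, -0.0269, -0.0046]), array([-0.0128,  0.0047,  0.2364]))
wrist wedge_tip []
wrist wedge_head [(0.93, array([319.488, 244.32 ]))]
wrist gap_mouth []
scene wedge_tip [(0.86, array([320.768, 160.68 ])), (0.79, array([386.176, 287.4  ])), (0.69, array([300.928, 275.68 ]))]
scene wedge_head [(0.9, array([255.424, 256.48 ])), (0.74, array([342.592, 299.12 ])), (0.71, array([388.992, 245.12 ])), (0.62, array([311.68, 118.8 ]))]
scene gap_mouth [(0.56, array([306.688, 184.08 ]))]
top wedge_tip [(0.81, array([341.632, 262.68 ])), (0.56, array([408.512, 239.68 ]))]
top wedge_head [(0.81, array([304.384, 179.4  ])), (0.8, array([385.472, 271.8  ]))]
top gap_mouth [(0.96, array([304.128, 188.32 ]))]
```

View pics/m4.png

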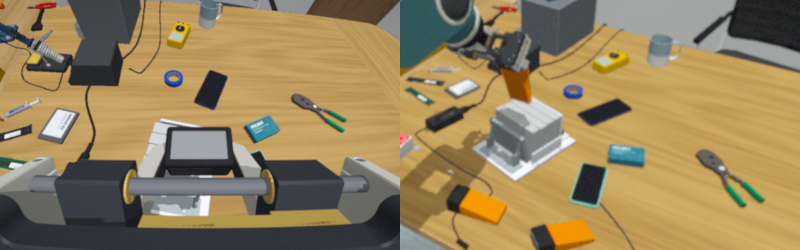

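The wedge hangs tip-down in the gripper above the caddy (scene crop: tip ≈(520,100)). Aligning the last bit and lowering to just above the mouth.

Request:
arm_command(increments=[[-1,0.005,-0.027,-0.005,-0.013,0.005,0.15],[-1,0.005,-0.027,-0.005,-0.013,0.005,0.236],[-1,-0.02,-0.031,0.02,-0.013,0.005,0.236],[-1,-0.049,-0.037,0.051,-0.013,0.005,0.236],[-1,-0.049,-0.037,0.051,-0.013,0.005,0.236],[-1,-0.049,-0.037,0.051,-0.013,0.005,0.236]])

```text
time: 10.32
tcp_pos: [0.5814, 0.0232, 0.2189]
orientation: [[0.69, -0.237, 0.684], [-0.163, -0.971, -0.173], [0.705, 0.008, -0.709]]
force: [1.0, 0.0, -0.9]
opening: 0.06
finger_force: 50.0
```

```bash
cat > c.py <<'E'
from h import *
import sys
np.set_printoptions(precision=4,suppress=True)
s=log();R=np.array(s["orientation"]);G=np.load("grasp.npz")
Rw=R@G["Rtw"]; h=s["tcp_pos"]+R@G["ht"]; tip=h+Rw@[-.1135,0,-.0125]
print(s["time"],s["qpos"],s["force"],"head",h,"tip",tip); print("wedge err deg",Ro.from_matrix(RWF.T@Rw).as_rotvec(degrees=True))
f=lambda X:np.array([(X-D)@CX,(X-D)@CY,X[2]])*1e3
print("caddy mm head",f(h),"tip",f(tip),"want",(-19,0),(-6.5,0))
P={c:cam(c) for c in("top","scene","wrist")}
for c,p in P.items():
    save(p,c+sys.argv[1]+".png")
    for n in("wedge_tip","wedge_head","gap_mouth","drive_1_centre"):
        e={"wedge_tip":tip,"wedge_head":h,"gap_mouth":D-.01*CX+.108*ZZ,"drive_1_centre":D+.01275*CX+.061*ZZ}[n]; q=proj(p,e)[0]
        print(c,n,"exp",q,[(a,u) for a,u in lm(p,n) if np.hypot(*(u-q))<30])
E
python3 c.py 5; python3 -c "
import cv2,numpy as np
b=cv2.imread('pics/scene5.png')[90:240,230:380];a=cv2.imread('pics/top5.png')[120:220,250:350]
cv2.imwrite('pics/m5.png',np.hstack([cv2.resize(x,(400,400),interpolation=2) for x in(a,b)]))"
```

```text
10.3167 [ 0.1318 -0.5402  2.1388 -0.3613  0.8305  2.0848] [ 1.0008  0.0431 -0.8698] head [0.5759 0.0246 0.2308] tip [0.5876 0.0209 0.1172]
wedge err deg [0.35   0.1223 0.4166]
caddy mm head [-21.0769   0.0122 230.7518] tip [ -8.8169  -0.7375 117.2281] want (-19, 0) (-6.5, 0)
top wedge_tip exp [301.618  183.6313] []
top wedge_head exp [297.6237 181.719 ] [(0.64, array([295.104, 183.48 ]))]
top gap_mouth exp [301.4044 184.504 ] [(0.84, array([305.408, 184.   ]))]
top drive_1_centre exp [304.2945 178.8459] [(0.66, array([302.976, 176.08 ]))]
scene wedge_tip exp [309.7387 179.5067] [(0.9, array([309.12, 178.2 ]))]
scene wedge_head exp [304.6367 144.0784] [(0.78, array([305.472, 145.32 ]))]
scene gap_mouth exp [309.3035 182.4047] [(0.92, array([307.2 , 183.88]))]
scene drive_1_centre exp [315.9521 192.7074] []
wrist wedge_tip exp [319.4139 274.0128] []
wrist wedge_head exp [319.5463 248.296 ] [(0.77, array([317.312, 245.32 ]))]
wrist gap_mouth exp [318.6164 277.3905] []
wrist drive_1_centre exp [318.5327 267.6968] []
```

View pics/m5.png

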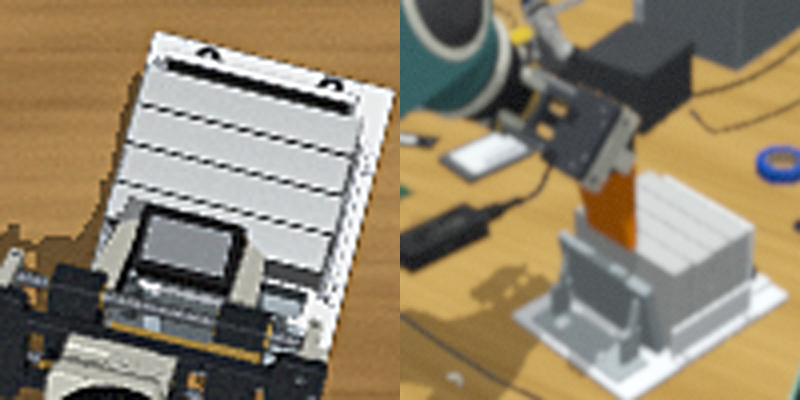

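The top view (left) shows the head centred over the mouth, parallel to the drives; the scene view (right) shows the tip at the mouth between wall and first drive. Lowering gently.

Request:
arm_command(increments=[[-1,-0.007,0,0.008,0,0,0],[-1,-0.0145,0.0005,0.016,0,0,0],[-1,-0.0145,0.0005,0.016,0,0,0],[-1,-0.0145,0.0005,0.016,0,0,0]])

```text
time: 11.4
tcp_pos: [0.5825, 0.0223, 0.1973]
orientation: [[0.689, -0.238, 0.685], [-0.163, -0.971, -0.173], [0.706, 0.007, -0.708]]
force: [0.2, -0.4, -2.5]
opening: 0.0597
finger_force: 50.0
```

```bash
python3 c.py 6|head -3; python3 -c "
import cv2,numpy as np
b=cv2.imread('pics/scene6.png')[130:210,270:350];
cv2.imwrite('pics/m6.png',cv2.resize(b,(560,560),interpolation=2))"
```

```text
11.4 [ 0.1292 -0.5274  2.1663 -0.3734  0.7906  2.1024] [ 0.1709 -0.3943 -2.5199] head [0.5769 0.0238 0.2092] tip [0.5888 0.0201 0.0957]
wedge err deg [0.3376 0.0472 0.3742]
caddy mm head [-19.8222  -0.5693 209.184 ] tip [-7.4137 -1.2371 95.676 ] want (-19, 0) (-6.5, 0)
```

View pics/m6.png

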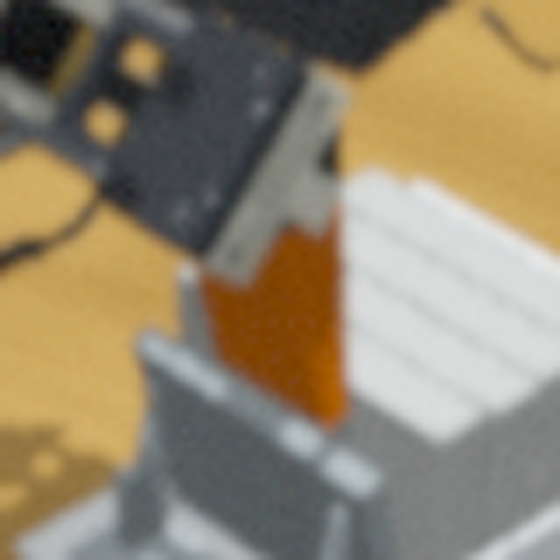

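Tip is between wall and drive (corner ≈(330,420) in the crop), force is only the wedge's weight. Continue.

Request:
arm_command(increments=[[-1,-0.0035,0,0.0035,0,0,0],[-1,-0.007,0,0.007,0,0,0],[-1,-0.007,0,0.007,0,0,0],[-1,-0.007,0,0.007,0,0,0]])

```text
time: 12.48
tcp_pos: [0.5827, 0.0223, 0.1883]
orientation: [[0.688, -0.238, 0.686], [-0.164, -0.971, -0.172], [0.707, 0.006, -0.707]]
force: [-0.2, 0.2, -2.5]
opening: 0.0595
finger_force: 50.0
```

Request:
arm_command(increments=[[-1,-0.0025,0,0.0025,0,0,0],[-1,-0.0035,0,0.0035,0,0,0],[-1,-0.0035,0,0.0035,0,0,0]])

```text
time: 12.73
tcp_pos: [0.5828, 0.0223, 0.1836]
orientation: [[0.688, -0.238, 0.686], [-0.164, -0.971, -0.172], [0.707, 0.006, -0.707]]
force: [-0.1, 0.3, -1.3]
opening: 0.0597
finger_force: 50.0
```

Request:
arm_command(increments=[[-1,-0.0015,0,0.0015,0,0,0],[-1,-0.003,0,0.003,0,0,0],[-1,-0.003,0,0.003,0,0,0]])

```text
time: 12.98
tcp_pos: [0.5828, 0.0223, 0.1793]
orientation: [[0.688, -0.238, 0.686], [-0.164, -0.971, -0.172], [0.707, 0.006, -0.707]]
force: [0.6, -0.6, -2.0]
opening: 0.06
finger_force: 50.0
```

Request:
arm_command(increments=[[-1,-0.0015,0,0.0015,0,0,0],[-1,-0.003,0,0.003,0,0,0],[-1,-0.003,0,0.003,0,0,0]])

```text
time: 13.23
tcp_pos: [0.5829, 0.0223, 0.1753]
orientation: [[0.688, -0.238, 0.686], [-0.164, -0.971, -0.172], [0.707, 0.006, -0.707]]
force: [0.5, 0.5, -2.9]
opening: 0.0598
finger_force: 50.0
```

Request:
arm_command(increments=[[1,0,0,0,0,0,0],[1,0,0,0,0,0,0],[1,0,0,0,0,0,0],[1,0,0,0,0,0,0],[1,0,0,0,0,0,0],[1,0,0,0,0,0,0],[1,0,0,0,0,0,0],[1,0,0,0,0,0,0],[1,0,0,0,0,0,0],[1,0,0,0,0,0,0],[1,0,0,0,0,0,0],[1,0,0,0,0,0,0],[1,0,0,0,0,0,0],[1,0,0,0,0,0,0],[1,0,0,0,0,0,0],[1,0,0,0,0,0,0]])

```text
time: 14.57
tcp_pos: [0.5829, 0.0223, 0.1757]
orientation: [[0.688, -0.238, 0.686], [-0.164, -0.971, -0.172], [0.707, 0.006, -0.707]]
force: [-0.2, 0.1, 0.2]
opening: 0.0931
finger_force: 0.0
```

```bash
python3 c.py 7; python3 -c "
import cv2,numpy as np
b=cv2.imread('pics/scene7.png')[110:220,260:370];a=cv2.imread('pics/wrist7.png')
cv2.imwrite('pics/m7.png',np.hstack([cv2.resize(a[150:350,220:420],(400,400),interpolation=2),cv2.resize(b,(400,400),interpolation=2)]))"
```

```text
14.5667 [ 0.1289 -0.5135  2.1938 -0.3898  0.7501  2.1253] [-0.19    0.1192  0.2203] head [0.5773 0.0237 0.1875] tip [0.5894 0.0201 0.074 ]
wedge err deg [ 0.3382 -0.0635  0.3288]
caddy mm head [-19.4731  -0.5424 187.4993] tip [-6.8455 -1.1194 74.0149] want (-19, 0) (-6.5, 0)
top wedge_tip exp [302.7188 185.2356] [(0.81, array([306.624, 186.08 ])), (0.39, array([298.368, 183.48 ]))]
top wedge_head exp [299.0482 183.7482] [(0.69, array([298.816, 181.88 ])), (0.41, array([307.328, 184.4  ]))]
top gap_mouth exp [301.4044 184.504 ] [(0.8, array([301.12, 183.  ]))]
top drive_1_centre exp [304.2945 178.8459] [(0.89, array([305.728, 174.32 ]))]
scene wedge_tip exp [310.7901 192.2627] []
scene wedge_head exp [305.825  158.6749] [(0.61, array([304.896, 168.   ]))]
scene gap_mouth exp [309.3035 182.4047] [(0.41, array([323.392, 208.08 ]))]
scene drive_1_centre exp [315.9521 192.7074] [(0.71, array([318.912, 194.92 ]))]
wrist wedge_tip exp [318.8981 271.    ] []
wrist wedge_head exp [319.0992 243.9402] []
wrist gap_mouth exp [317.8588 264.6639] [(0.38, array([320.512, 248.48 ]))]
wrist drive_1_centre exp [317.8704 255.6951] []
```

View pics/m7.png

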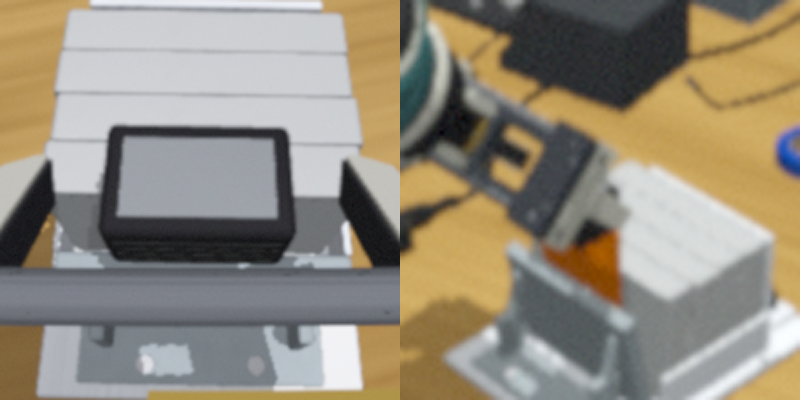

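The wedge stands by itself in the gap, a bit lower than released; head-top corners in the wrist picture ≈(276,213),(363,213),(366,267),(272,266). I get its height from these.

```bash
python3 - <<'E'
from h import *
from scipy.optimize import least_squares
np.set_printoptions(precision=4,suppress=True)
p=cam("wrist");s=sensors.read_state();R=np.array(s["orientation"])
uv=np.array([[112,127],[288,127],[295,234],[102,232]])/2+[220-.25,150-.25]
# head top corners relative to top centre: far-left(+cy), far-right, near-right, near-left
C=np.array([[.019,.03],[.019,-.03],[-.019,-.03],[-.019,.03]])
def f(v):
    c,sn=np.cos(v[3]),np.sin(v[3]); ex=c*CX+sn*CY; ey=np.cross(ZZ,ex)
    return (proj(p,v[:3]+C[:,:1]*ex+C[:,1:]*ey)-uv).ravel()
r=least_squares(f,[.577,.024,.19,0]);v=r.x
print(v,r.fun,"caddy",(v[:3]-D)@CX*1e3,(v[:3]-D)@CY*1e3,"head centre z",v[2]-.0185,"tip z",v[2]-.132)
print("grasp pt",s["tcp_pos"]-.019*R[:,2])
E
```

```text
[ 0.5852  0.0215  0.1751 -0.0006] [ 0.3582 -1.1848 -0.7918 -0.4007 -0.1508  0.6515  0.5438  0.7903] caddy -11.24329788212594 -0.7853884989525564 head centre z 0.15663296338488342 tip z 0.0431329633848834
grasp pt [0.5699 0.0255 0.1891]
```

Request:
arm_command(increments=[[1,-0.005,0,0.013,0,0,0],[1,-0.0106,0,0.0263,0,0,0],[1,-0.0106,0,0.0263,0,0,0],[1,-0.0106,0,0.0263,0,0,0],[-1,-0.0106,0,0.0263,0,0,0],[-1,-0.0106,0,0.0263,0,0,0],[-1,-0.0106,0,0.0263,0,0,0],[-1,-0.0106,0,0.0263,0,0,0],[-1,-0.0106,0,0.0263,0,0,0],[-1,-0.0106,0,0.0263,0,0,0],[-1,-0.0106,0,0.0263,0,0,0]], grip_force=60)

```text
time: 16.28
tcp_pos: [0.5937, 0.0195, 0.1498]
orientation: [[0.687, -0.238, 0.686], [-0.164, -0.971, -0.172], [0.708, 0.006, -0.706]]
force: [-0.6, -0.2, 1.7]
opening: 0.0598
finger_force: 59.9
```

Request:
arm_command(increments=[[-1,-0.001,0,0.0015,0,0,0],[-1,-0.002,0,0.003,0,0,0],[-1,-0.0028,0,0.0042,0,0,0],[-1,-0.0028,0,0.0042,0,0,0],[-1,-0.0028,0,0.0042,0,0,0]])

```text
time: 16.7
tcp_pos: [0.5947, 0.0193, 0.1445]
orientation: [[0.688, -0.238, 0.686], [-0.164, -0.971, -0.172], [0.707, 0.006, -0.707]]
force: [1.9, 1.2, 2.5]
opening: 0.0594
finger_force: 59.9
```

Request:
arm_command(increments=[[-1,-0.001,0,0.0015,0,0,0],[-1,-0.002,0,0.003,0,0,0],[-1,-0.0028,0,0.0042,0,0,0],[-1,-0.0028,0,0.0042,0,0,0],[-1,-0.0028,0,0.0042,0,0,0]])

```text
time: 17.12
tcp_pos: [0.5958, 0.0191, 0.1405]
orientation: [[0.687, -0.238, 0.687], [-0.164, -0.971, -0.172], [0.708, 0.006, -0.706]]
force: [-6.3, 1.4, 8.9]
opening: 0.0599
finger_force: 60.0
```

Request:
arm_command(increments=[[-1,-0.0007,0,0.0008,0,0,0],[-1,-0.0013,0,0.0015,0,0,0],[-1,-0.0013,0,0.0015,0,0,0],[-1,-0.0013,0,0.0015,0,0,0]])

```text
time: 17.45
tcp_pos: [0.5962, 0.0191, 0.1392]
orientation: [[0.686, -0.238, 0.688], [-0.164, -0.971, -0.172], [0.709, 0.005, -0.705]]
force: [-11.1, 2.1, 14.0]
opening: 0.0597
finger_force: 60.0
```

Request:
arm_command(increments=[[-1,-0.001,0,0.0006,0,0,0],[-1,-0.0018,0,0.0011,0,0,0],[-1,-0.0018,0,0.0011,0,0,0],[-1,-0.0018,0,0.0011,0,0,0]])

```text
time: 17.78
tcp_pos: [0.5962, 0.0192, 0.1384]
orientation: [[0.685, -0.237, 0.689], [-0.164, -0.971, -0.172], [0.71, 0.005, -0.704]]
force: [-9.8, 0.2, 19.3]
opening: 0.0599
finger_force: 60.0
```

Request:
arm_command(increments=[[-1,-0.0005,0,0.0003,0,0,0],[-1,-0.0009,0,0.0005,0,0,0],[-1,-0.0009,0,0.0005,0,0,0],[-1,-0.0009,0,0.0005,0,0,0]])

```text
time: 18.12
tcp_pos: [0.5963, 0.0192, 0.1383]
orientation: [[0.684, -0.237, 0.69], [-0.164, -0.971, -0.172], [0.711, 0.005, -0.703]]
force: [-12.1, 1.3, 23.7]
opening: 0.0593
finger_force: 60.0
```

Request:
arm_command(increments=[[-1,-0.0005,0,-0.0004,0,0,0],[-1,-0.0009,0,-0.0005,0,0,0],[-1,-0.0009,0,-0.0005,0,0,0],[-1,-0.0009,0,-0.0005,0,0,0]])

```text
time: 18.45
tcp_pos: [0.5959, 0.0193, 0.1382]
orientation: [[0.683, -0.237, 0.691], [-0.163, -0.971, -0.172], [0.712, 0.005, -0.702]]
force: [8.0, -3.7, 15.5]
opening: 0.0596
finger_force: 60.0
```

Request:
arm_command(increments=[[-1,-0.0004,0,0.0006,0,0,0],[-1,-0.0009,0,0.0013,0,0,0],[-1,-0.0009,0,0.0013,0,0,0],[-1,-0.0009,0,0.0013,0,0,0],[-1,-0.0009,0,0.0013,0,0,0]])

```text
time: 18.87
tcp_pos: [0.5962, 0.0193, 0.1375]
orientation: [[0.682, -0.237, 0.691], [-0.163, -0.971, -0.172], [0.713, 0.004, -0.702]]
force: [-7.2, 0.3, 25.5]
opening: 0.0598
finger_force: 60.0
```

Request:
arm_command(increments=[[1,0,0,0,0,0,0],[1,0,0,0,0,0,0],[1,0,0,0,0,0,0],[1,0,0,0,0,0,0],[1,0,0,0,0,0,0],[1,0,0,0,0,0,0],[1,0,0,-0.04,0,0,0],[1,0,0,-0.08,0,0,0],[1,0,0,-0.12,0,0,0],[1,0,0,-0.12,0,0,0],[1,0,0,-0.12,0,0,0]])

```text
time: 19.78
tcp_pos: [0.5117, 0.0405, 0.2205]
orientation: [[0.684, -0.236, 0.69], [-0.164, -0.972, -0.171], [0.711, 0.004, -0.703]]
force: [0.0, 0.4, -0.5]
opening: 0.0932
finger_force: 0.0
```

```bash
python3 c.py 8 | grep -v exp; python3 -c "
import cv2,numpy as np
b=cv2.imread('pics/scene8.png')[110:220,260:370];a=cv2.imread('pics/wrist8.png')
cv2.imwrite('pics/m8.png',np.hstack([cv2.resize(a[130:290,240:400],(400,400),interpolation=2),cv2.resize(b,(400,400),interpolation=2)]))"
```

```text
19.7833 [ 0.2145 -0.7348  2.2479 -0.4013  0.9321  2.146 ] [ 0.0138  0.3516 -0.5234] head [0.506  0.042  0.2323] tip [0.5187 0.0385 0.1189]
wedge err deg [ 0.4128 -0.3276  0.2007]
caddy mm head [-93.0188  -0.1982 232.3283] tip [-79.869   -0.5033 118.9021] want (-19, 0) (-6.5, 0)
```

View pics/m8.png

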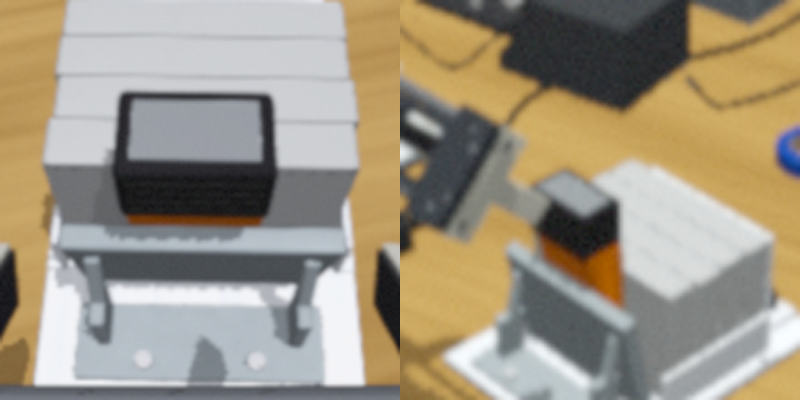

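The wedge stands upright and deep in the gap, and the drives show no gaps between them (wrist crop: head top corners (122,93),(271,94),(275,162),(116,163)). One height check before handing in.

```bash
python3 - <<'E'
from h import *
from scipy.optimize import least_squares
p=cam("wrist")
uv=np.array([[122,93],[271,94],[275,163],[116,163]])/2.5+[240-.3,130-.3]
C=np.array([[.019,.03],[.019,-.03],[-.019,-.03],[-.019,.03]])
def f(v):
    ex=np.cos(v[3])*CX+np.sin(v[3])*CY; ey=np.cross(ZZ,ex)
    return (proj(p,v[:3]+C[:,:1]*ex+C[:,1:]*ey)-uv).ravel()
v=least_squares(f,[.577,.024,.19,0]).x
print(v,"tip z",v[2]-.132,"flat face cx mm",((v[:3]-D)@CX+.019)*1e3, sensors.read_state()["force"])
E
```

```text
[0.59830662 0.01920176 0.15303188 0.00287129] tip z 0.021031875450132687 flat face cx mm 21.018821778105895 [ 0.35055535 -0.28147959  0.52303642]
```

```bash
python3 -c "
from workcell import manip; print(manip.hand_in())"
```

```text
the job is handed in; nothing more can be done
None
```

The wedge was let go to settle in the gap, then regripped and driven about 12 mm down, until it barely moved at 25.5 N (just over the 18–25 N range). I left it standing upright by itself with the drives closed up, retreated, and handed in at about 20 s; the handed-in job returned no verdict.

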